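Switch the column selector to the third column and keep hold of it

TASK

Switch the chromatography column selector to its third column by feel: take the black bar knob between the fingers, turn it anticlockwise (seen from above) right back to its shut stop at the red mark, then clockwise, counting three clicks to the third stop (the mark with three dots in a row), without running past it into the fourth. Finish while holding: the program ends with the knob seated in the third stop and its bar still gripped between the fingers, as one keeps hold until the pressure has settled. Leave the two clear blue-capped bottles, the vial rack and the spanner on the module where they are.

Things in the scene. Friction and masses are not known exactly. Their poses are not given: they have to be found in the camera images.
- selector_grip (a point): Middle of the black knob's bar on its upright turning axis, the height to grip, 127 mm above the table. The flat-sided bar is 54 mm long, 14 mm thick; its top is 13 mm above this point, the round skirt (54 mm across) 25 mm below, the metal bezel 34 mm below. x runs level along the bar to its pointer end (white stripe, white nose), y across it, z up; the frame turns with the knob.
- selector (a joint): Knob angle, rad, growing clockwise seen from above. A sprung ball clicks into stops 22.5 degrees apart: 0 shut (red mark), 0.393, 0.785, 1.178 third, 1.571, 1.963 (one to five dots). End stops 0.04 rad beyond 0 and 1.963. Up to about 0.15 N m to pass a click; past half-way it snaps into the next stop and stays there by itself. Starts in the first or second stop.
- dial_center (a point): Centre of the top of the round metal bezel under the knob (72 mm across, 18 mm high), on the knob's axis, 93 mm above the table; a white dial, 116 mm across, with the red mark and the dots lies round its foot. Does not turn with the knob: x points level from the knob to the columns, z up. At the shut stop the pointer stands 0.982 rad anticlockwise (from above) of this x.
- module: The column selector, a white metal box fixed to the bench, 240 mm (x) by 260 mm (y), top 75 mm above the table; origin at the centre of its underside. The knob's axis is at x = -60 mm, y = 0. Five steel columns, 150 mm long, lie along y in a black cradle on it at x = 26 to 98 mm, their tops 98 mm above the table.
- spanner: Small steel spanner, 118 mm long, 18 mm wide, 5 mm thick, lying loose on the module's top left of the knob; origin at the centre of its underside. To be left alone.
- bottle_small_mid (a point): Clear bottle with a blue cap, 56 mm across, 100 mm high, standing loose just left of the module; point at its middle, half-way up. To be left alone.
- bottle_large_mid (a point): Large clear bottle with a blue cap, 86 mm across, 176 mm high, standing loose left of the module, beyond the small one; point at its middle, half-way up. To be left alone.
- vial_rack_mid (a point): Blue rack of small vials, 100 x 56 mm, 41 mm high over the vial caps, loose, just right of the module; point 20 mm above the table at its centre. To be left alone.

How it is judged:
By the outcome, as a careful person would: the job done as asked, in the order asked, and still so for the second after the job is handed in, while the arm keeps its last pose, push and grip.
It also fails if it takes over 45 s, if anything falls off the work surface, if the arm or the gripper's body presses on something with over 40 N, if the wrist force passes 120 N, or if a joint passes its speed limit or range.

ROBOT

A 6-joint arm with a two-finger parallel gripper is mounted at the origin on the work surface. World frame = base frame: x ahead of the robot, y to its left, z up, the work surface at z = 0. Lengths are in m, angles in degrees, forces in N, time in s.
With the tool pointing down it reaches from about 0.325 to 0.775 m from the base axis. Payload 5.5 kg.
Tool frame: the origin (TCP) lies midway between the tips of the shut fingers; the grasp point (between the pads) lies 19 mm behind it; z points along the fingers, x is the direction in which the jaws open and shut, and the axes are right-handed (so a half turn about z gives the same grasp; the last joint's range is limited). The gripper opens to 88 mm and grips with 3 to 60 N. Pads are 20 mm wide; open, the fingers measure 115 mm over their backs; the gripper's body (75 mm by 178 mm) begins 61 mm behind the grasp point.
Start: joints at [-76.702, 5.22, 70.514, -0, 104.267, -3.249], TCP at [0.171, -0.575, 0.223] pointing down, gripper open.
Joint ranges: [-164.24, 164.24], [-49.07, 125.15], [9.68, 141.18], [-86.29, 266.29], [3.28, 154.24], [-151.56, 151.56]. Speed limits (degrees/s): [147.25, 147.25, 172.46, 180, 180, 180].

INTERFACE

Orientations are given as a 3x3 rotation matrix whose columns are the frame's x, y, z axes.
In Python, from cell import r gives the robot as it stands.
- The arm moves only by the tool apply_moves, never from a script. Its argument "increments" is a list of rows, each an object with "travel": the shift along the world's x, y, z in mm, a list of three; "twist": the turn, a rotation vector about the world's x, y, z in rad, a list of three; "claw": the closure, from 0 (fully open) to 1 (shut). In form: [{"travel": [tx, ty, tz], "twist": [rx, ry, rz], "claw": claw}, ...]. A call has 1 to 20 rows; each row is the pose to reach, as a shift and turn from the pose commanded when the call began; what a row does not reach only later rows make up. A row lasts 1/10 s, in which the tool goes at most 50 mm and 8.59 degrees, less where a joint would pass 70% of its speed; a pose out of reach is approached as far as the arm can. A call with a gripper value outside its range is refused whole. The fingers move at their own pace and stop on an object; "grip_force" is the grip in N (left out, the last holds). Time passes only in rows, so rows that repeat a pose let the fingers close. It gives the time, the measured TCP pose, the force and the opening at its end, in the units of the state.
- r.observe(): the state, without advancing time (a new reading comes with each control period).
- r.get_image(name): name is "scene" or "top" or "wrist"; returns the picture (480x640x3 uint8, red, green, blue); there is no depth.
- r.get_calibration(name): a dict with "mtx" (3x3 intrinsics, pixels), "cam_to_world" (4x4, takes a point from camera to world coordinates). Camera axes: x right, y up, looking along -z (the intrinsics and any distortion apply to the point x, -y, -z); pixel columns grow to the right and rows downward; lengths in m; the calibration is good to about 2 mm. A picture is of the moment at which its call begins: read the wrist's pose just before it. get_calibration takes no time and is no camera call; for the wrist camera it gives the pose at the moment of the call.
- r.hand_in(): hands the job in, once; it reports no verdict.
The state is a dict: "time_s": time; "qpos": joint angles; "qvel": joint speeds; "tau": joint torques, N m; "eef_pos": TCP position; "orientation": TCP orientation; "wrist_force": force on the tool from outside, world axes, zero at the start; "ft_torque": the same for the moment, N m; "gripper_width": finger opening in m.
Only numpy, scipy, OpenCV 4.12 (cv2) and the standard library are available. Lean on these libraries where they do the work, as an engineer would, in place of code of your own. Each camera call takes 0.05 s, during which the arm holds its last target. There are 200 camera calls.

## Working session

There is one attempt and no reset: what is moved stays moved. The work goes in short steps, Python scripts to look and compute and a tool call to move; the robot and the scene stay as the last step left them, time stands still between calls to the robot, and variables do not carry over. Pictures are saved under pics/ and viewed, about 8 in all and at most 12, crops included, and the job is handed in when it is done.

Besides the shell and the picture viewer there is one more tool, called after "Request:" as name(argument=value, ...), one argument or row to a line, values as JSON. apply_moves: Moves the arm, as the interface text tells. Its arguments: {"type":"object","properties":{"increments":{"type":"array","items":{"type":"object","properties":{"travel":{"type":"array","items":{"type":"number"}},"twist":{"type":"array","items":{"type":"number"}},"claw":{"type":"number"}}}},"grip_force":{"type":"number"}},"required":["increments"]}

```bash
mkdir -p pics; ls
cat > h.py <<'E'
import numpy as np, cv2
from cell import r
def snap(n,f):
    c=r.get_calibration(n); im=r.get_image(n); cv2.imwrite('pics/'+f,cv2.cvtColor(im,cv2.COLOR_RGB2BGR)); return im,c
def ray(c,u,v,z):
    K=np.array(c['mtx']);T=np.array(c['cam_to_world'])
    d=np.linalg.solve(K,[u,v,1]); d=T[:3,:3]@[d[0],-d[1],-d[2]]; o=T[:3,3]
    return o+d*(z-o[2])/d[2]
def proj(c,p):
    K=np.array(c['mtx']);T=np.array(c['cam_to_world'])
    q=T[:3,:3].T@(np.array(p)-T[:3,3]); q=K@[q[0],-q[1],-q[2]]; return q[:2]/q[2]
E
python3 - <<'E'
from h import *
for n in ('top','scene'):
    im,c=snap(n,n+'1.png'); print(n,{k:(np.round(v,3).tolist() if not isinstance(v,str) else v) for k,v in c.items()})
s=r.observe(); print(s)
E
```

```text
pics
top {'mtx': [[590.841, 0.0, 313.638], [0.0, 590.841, 244.354], [0.0, 0.0, 1.0]], 'cam_to_world': [[-0.001, 0.995, -0.097, 0.426], [-1.0, -0.002, -0.014, 0.011], [-0.014, 0.097, 0.995, 1.284], [0.0, 0.0, 0.0, 1.0]]}
scene {'mtx': [[577.384, 0.0, 317.76], [0.0, 577.384, 242.55], [0.0, 0.0, 1.0]], 'cam_to_world': [[-0.179, -0.775, 0.606, 1.086], [0.984, -0.15, 0.099, 0.125], [0.014, 0.614, 0.789, 0.783], [0.0, 0.0, 0.0, 1.0]]}
{'time_s': 0.1, 'qpos': array([-7.67026110e+01,  5.25776915e+00,  7.05723749e+01,  6.97966467e-04,
        1.04266383e+02, -3.24942803e+00]), 'qvel': array([-0.05032217, -0.14479678, -0.1334985 ,  0.00475331,  0.03082387,
       -0.09169256]), 'tau': array([ 3.66865424e-03, -4.47854984e+01, -4.07570100e+01,  7.01629347e-02,
        2.84429791e-02, -1.10444487e-04]), 'eef_pos': array([ 0.17081585, -0.57490846,  0.22165634]), 'orientation': array([[ 2.84801264e-01, -9.58586511e-01, -3.76002703e-04],
       [-9.58585110e-01, -2.84801492e-01,  1.64225700e-03],
       [-1.68133154e-03, -1.07286278e-04, -9.99998581e-01]]), 'wrist_force': array([-0.1251837 , -0.8135584 ,  0.39611781]), 'ft_torque': array([-0.04666323,  0.01256644,  0.02038732]), 'gripper_width': 0.08784306647385774}
```

View pics/top1.png

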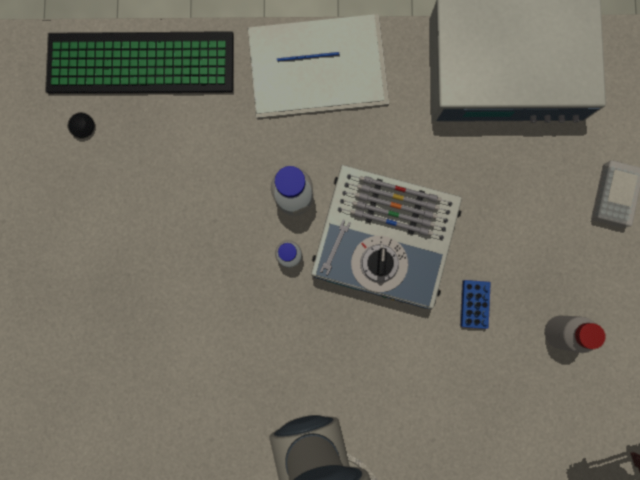

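View pics/scene1.png

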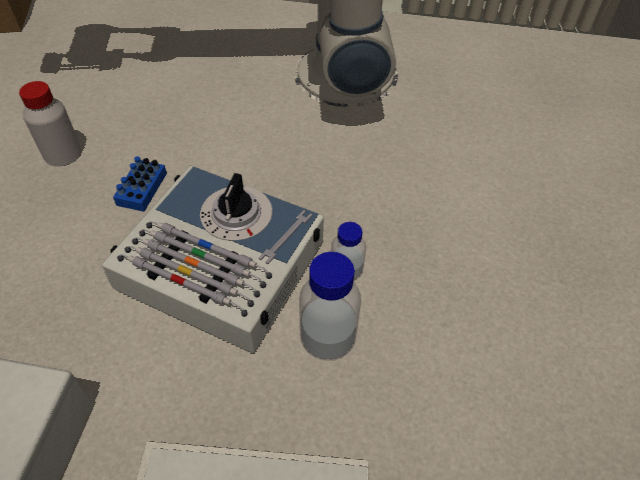

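Run:
```python
from h import *
im=cv2.cvtColor(cv2.imread('pics/top1.png'),cv2.COLOR_BGR2RGB); c=r.get_calibration('top')
print('knob',ray(c,380,262,.13), 'bottles',ray(c,290,180,.17),ray(c,288,252,.1),'rack',ray(c,476,305,.04))
corn=[(345,167),(460,195),(430,308),(313,275)]
P=[ray(c,u,v,.075) for u,v in corn];print(np.round(P,3))
d=(P[0]+P[1]-P[2]-P[3]);print('yaw',np.degrees(np.arctan2(d[1],d[0])))
print('wrist cam',r.get_calibration('wrist'))
o=r.observe();R=np.array(o['orientation']);T=np.array(r.get_calibration('wrist')['cam_to_world'])
print(R.T@(T[:3,3]-o['eef_pos']), R.T@T[:3,:3])
```

```text
knob [ 0.50423405 -0.10238229  0.13      ] bottles [0.65929395 0.07192393 0.17      ] [0.52677076 0.07933041 0.1       ] rack [ 0.42004313 -0.31022828  0.04      ]
[[ 0.706 -0.037  0.075]
 [ 0.646 -0.274  0.075]
 [ 0.414 -0.208  0.075]
 [ 0.482  0.029  0.075]]
yaw -16.2663644053708
wrist cam {'mtx': array([[394.8447915 ,   0.        , 319.13659074],
       [  0.        , 394.8447915 , 248.8907202 ],
       [  0.        ,   0.        ,   1.        ]]), 'cam_to_world': array([[ 2.83700764e-01,  9.21273897e-01,  2.66023089e-01,
         2.43707788e-01],
       [-9.58912777e-01,  2.72681917e-01,  7.82998014e-02,
        -5.53595609e-01],
       [-4.04122874e-04, -2.77306653e-01,  9.60781378e-01,
         3.83685388e-01],
       [ 0.00000000e+00,  0.00000000e+00,  0.00000000e+00,
         1.00000000e+00]])}
[ 5.71056797e-05 -7.59605432e-02 -1.62021225e-01] [[ 9.99998525e-01  1.45738913e-03 -9.08703666e-04]
 [ 1.14810736e-03 -9.60751196e-01 -2.77409124e-01]
 [-1.27733118e-03  2.77407671e-01 -9.60751452e-01]]
```

Request:
apply_moves(
  increments=[
    {"travel":[25,35,10],"twist":[0,0,-0.03],"claw":0},
    {"travel":[50,71,20],"twist":[0,0,-0.06],"claw":0},
    {"travel":[75,106,30],"twist":[0,0,-0.09],"claw":0},
    {"travel":[100,142,40],"twist":[0,0,-0.12],"claw":0},
    {"travel":[125,177,50],"twist":[0,0,-0.15],"claw":0},
    {"travel":[150,213,60],"twist":[0,0,-0.18],"claw":0},
    {"travel":[175,248,60],"twist":[0,0,-0.21],"claw":0},
    {"travel":[200,284,60],"twist":[0,0,-0.24],"claw":0},
    {"travel":[225,319,60],"twist":[0,0,-0.27],"claw":0},
    {"travel":[250,355,60],"twist":[0,0,-0.3],"claw":0},
    {"travel":[275,390,60],"twist":[0,0,-0.33],"claw":0},
    {"travel":[300,426,60],"twist":[0,0,-0.36],"claw":0},
    {"travel":[320,455,60],"twist":[0,0,-0.375],"claw":0},
    {"travel":[333,473,60],"twist":[0,0,-0.375],"claw":0},
    {"travel":[333,473,60],"twist":[0,0,-0.375],"claw":0},
    {"travel":[333,473,60],"twist":[0,0,-0.375],"claw":0},
    {"travel":[333,473,60],"twist":[0,0,-0.375],"claw":0},
  ],
)

```text
time_s: 1.8
eef_pos: [0.5034, -0.103, 0.2826]
orientation: [[-0.087, -0.996, -0.0], [-0.996, 0.087, -0.0], [0.0, 0.0, -1.0]]
wrist_force: [0.1, 0.3, -0.2]
gripper_width: 0.0879
```

Run:
```python
from h import *
im,c=snap('wrist','w1.png'); np.save('w1.npy',np.array(c['cam_to_world']))
o=r.observe(); print(o['time_s'],o['eef_pos'],o['orientation'],o['qpos'],o['wrist_force'])
u,v=proj(c,[.504,-.102,.127]);print(u,v)
```

```text
1.85 [ 0.50337479 -0.10319059  0.28270741] [[-8.76193704e-02 -9.96154026e-01 -4.80934223e-05]
 [-9.96153977e-01  8.76193812e-02 -3.12818228e-04]
 [ 3.15829053e-04  2.04995177e-05 -9.99999950e-01]] [-1.53666420e+01 -6.83474727e+00  7.63273440e+01 -1.92311030e-02
  1.10505310e+02  7.96532875e+01] [ 0.47976764  0.10981613 -0.30227056]
317.2640798994277 230.130374895996
```

View pics/w1.png

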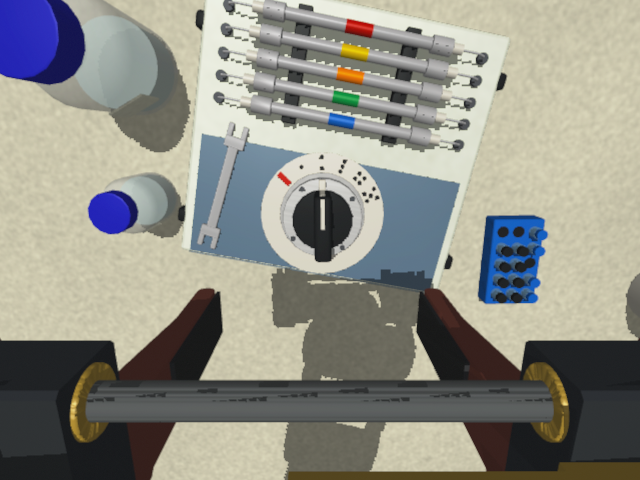

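Run:
```python
from h import *
im=cv2.imread('pics/w1.png'); cv2.imwrite('pics/w1c.png',cv2.resize(im[140:285,250:395],None,fx=4,fy=4,interpolation=cv2.INTER_CUBIC))
c=r.get_calibration('wrist'); c['cam_to_world']=np.load('w1.npy')
# rectify: world-plane map at heights; 0.25 mm/px, image up=+x, right=-y
cx,cy=.504,-.102
def rect(z,h=.07,n=560):
    A=np.float32([[0,0],[n,0],[n,n],[0,n]])
    W=[(cx+h,cy+h),(cx+h,cy-h),(cx-h,cy-h),(cx-h,cy+h)]
    B=np.float32([proj(c,[x,y,z]) for x,y in W])
    return cv2.warpPerspective(im,cv2.getPerspectiveTransform(B,A),(n,n))
d=rect(.0755); k=rect(.14)
cv2.imwrite('pics/rect.png',np.hstack([d[:, :],k])[:, :][::1, ::1]) 
cv2.imwrite('pics/rect.png',cv2.resize(np.hstack([d,k]),(800,400)))
# dial disc
hsv=cv2.cvtColor(im,cv2.COLOR_BGR2HSV)
m=((hsv[...,1]<60)&(hsv[...,2]>150)).astype(np.uint8); m[:150]=0;m[275:]=0;m[:,:245]=0;m[:,395:]=0
n,l,st,ce=cv2.connectedComponentsWithStats(m); i=1+st[1:,4].argmax(); print(st[i])
ct=max(cv2.findContours((l==i).astype(np.uint8),0,1)[0],key=cv2.contourArea)
hull=cv2.convexHull(ct)[:,0].astype(float)
W=np.array([ray(c,u,v,.0755) for u,v in hull])[:,:2]
A=np.c_[2*W,np.ones(len(W))];s=np.linalg.lstsq(A,(W**2).sum(1),rcond=None)[0];print('dial c',s[:2],'r',np.sqrt(s[2]+s[0]**2+s[1]**2))
red=((hsv[...,1]>150)&((hsv[...,0]<8)|(hsv[...,0]>172))).astype(np.uint8);red[:150]=0;red[270:]=0;red[:,:250]=0;red[:,390:]=0
v,u=np.nonzero(red);p=ray(c,u.mean(),v.mean(),.0755)[:2]-s[:2];print('red',len(u),np.degrees(np.arctan2(p[1],p[0])),np.hypot(*p))
```

```text
[ 260  150  135  125 9242]
dial c [ 0.51580942 -0.11116371] r 0.06551118975991893
red 67 53.21533025020544 0.04616655731335329
```

View pics/rect.png

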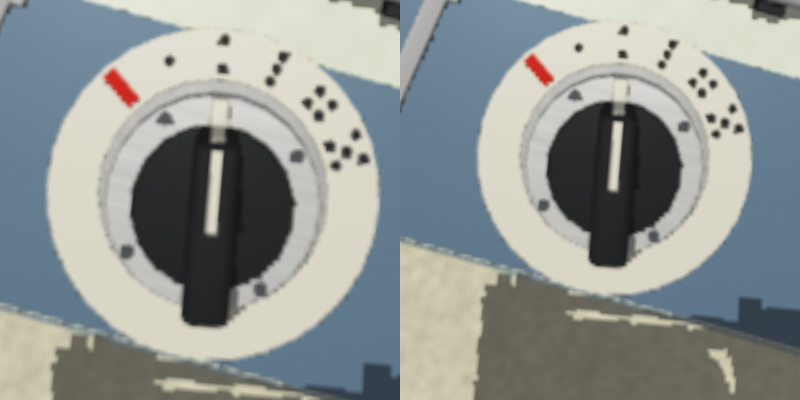

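Run:
```python
from h import *
im=cv2.imread('pics/w1.png')
c=r.get_calibration('wrist'); c['cam_to_world']=np.load('w1.npy')
cx,cy=.506,-.1067;h=.07;n=560;s=2*h/n
def rect(z):
    A=np.float32([[0,0],[n,0],[n,n],[0,n]])
    W=[(cx+h,cy+h),(cx+h,cy-h),(cx-h,cy-h),(cx-h,cy+h)]
    B=np.float32([proj(c,[x,y,z]) for x,y in W])
    return cv2.warpPerspective(im,cv2.getPerspectiveTransform(B,A),(n,n))
w=lambda u,v:(cx+h-v*s,cy+h-u*s)
for z,R in ((.0755,.058),(.093,.036),(.102,.027)):
    g=cv2.GaussianBlur(cv2.cvtColor(rect(z),cv2.COLOR_BGR2GRAY),(7,7),0)
    H=cv2.HoughCircles(g,cv2.HOUGH_GRADIENT,1.5,400,param1=80,param2=15,minRadius=int(R/s*.96),maxRadius=int(R/s*1.04))
    print(z,None if H is None else (np.round(w(*H[0,0,:2]),4),H[0,0,2]*s))
k=rect(.14);hsv=cv2.cvtColor(k,cv2.COLOR_BGR2HSV)
m=((hsv[...,2]>130)&(hsv[...,1]<70)).astype(np.uint8)
N,l,st,ce=cv2.connectedComponentsWithStats(m)
for i in range(1,N):
    if 150<st[i,4]<4000 and 200<ce[i][0]<360:
        (a,b),(ww,hh),an=cv2.minAreaRect(np.argwhere(l==i)[:,::-1].astype(np.float32)); 
        v,u=np.nonzero(l==i);X=np.array([w(a,b) for a,b in zip(u,v)]);e=np.linalg.svd(X-X.mean(0),full_matrices=False)[2][0];e*=np.sign(e[0])
        print(st[i],np.round(w(*ce[i]),4),ww*s,hh*s,'yaw',np.degrees(np.arctan2(e[1],e[0])))
```

```text
0.0755 (array([ 0.5068, -0.1066], dtype=float32), np.float32(0.05835))
0.093 (array([ 0.5079, -0.1066], dtype=float32), np.float32(0.0357375))
0.102 (array([ 0.5068, -0.1066], dtype=float32), np.float32(0.026837502))
[ 273  178   20   98 1308] [ 0.5195 -0.1073] 0.0035269837379455567 0.024403404235839844 yaw -4.440095346284475
[294 425  74  25 477] [ 0.4668 -0.1185] 0.018854421615600588 0.002406627416610718 yaw 75.3280610649107
[ 213  440  191   32 2194] [ 0.4624 -0.1118] 0.04784617233276367 0.0043894114494323734 yaw 84.42481378900844
```

Request:
apply_moves(
  increments=[
    {"travel":[3.6,-3.5,-40],"twist":[0,0,0.01],"claw":0},
    {"travel":[3.6,-3.5,-80],"twist":[0,0,0.01],"claw":0},
    {"travel":[3.6,-3.5,-120],"twist":[0,0,0.01],"claw":0},
    {"travel":[3.6,-3.5,-150],"twist":[0,0,0.01],"claw":0.3},
    {"travel":[3.6,-3.5,-168],"twist":[0,0,0.01],"claw":0.5},
    {"travel":[3.6,-3.5,-175],"twist":[0,0,0.01],"claw":0.6},
    {"travel":[3.6,-3.5,-175],"twist":[0,0,0.01],"claw":0.6},
    {"travel":[3.6,-3.5,-175],"twist":[0,0,0.01],"claw":0.6},
  ],
  grip_force=20,
)

```text
time_s: 2.65
eef_pos: [0.508, -0.1063, 0.1092]
orientation: [[-0.077, -0.997, 0.002], [-0.997, 0.077, -0.001], [0.0, -0.002, -1.0]]
wrist_force: [0.4, 0.2, -0.3]
gripper_width: 0.0514
```

Run:
```python
from h import *
im,c=snap('wrist','w2.png'); o=r.observe(); print(o['eef_pos'],o['gripper_width'],o['wrist_force'],o['ft_torque'])
print(proj(c,[.507,-.1066,.14]))
cv2.imwrite('pics/w2c.png',cv2.cvtColor(im,cv2.COLOR_RGB2BGR)[100:480,120:520])
```

```text
[ 0.5081915  -0.10618199  0.10947924] 0.047508786949404684 [0.00902654 0.84325263 0.16454582] [-0.01135182  0.00292207 -0.05216399]
[319.8592506  349.35311047]
```

View pics/w2c.png

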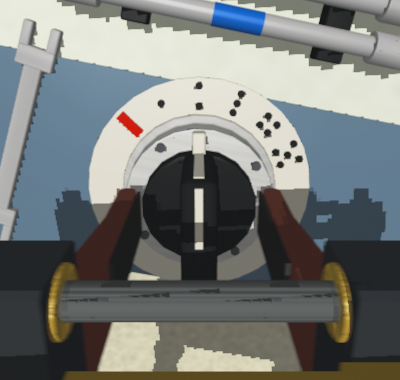

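The bar lies centred between the fingers with the pointer at two dots (second stop). Closing now.

Request:
apply_moves(
  increments=[
    {"travel":[-0.5,0,-1],"twist":[0,0,0],"claw":1},
    {"travel":[-0.5,0,-1],"twist":[0,0,0],"claw":1},
    {"travel":[-0.5,0,-1],"twist":[0,0,0],"claw":1},
    {"travel":[-0.5,0,-1],"twist":[0,0,0],"claw":1},
    {"travel":[-0.5,0,-1],"twist":[0,0,0],"claw":1},
    {"travel":[-0.5,0,-1],"twist":[0,0,0],"claw":1},
    {"travel":[-0.5,0,-1],"twist":[0,0,0],"claw":1},
  ],
  grip_force=40,
)

```text
time_s: 3.4
eef_pos: [0.5071, -0.106, 0.1069]
orientation: [[-0.076, -0.997, 0.0], [-0.997, 0.076, -0.001], [0.001, -0.0, -1.0]]
wrist_force: [0.4, -2.5, 1.0]
gripper_width: 0.0142
```

```bash
cat > st.py <<'E'
from h import *
o=r.observe();R=np.array(o['orientation']);print(o['time_s'],np.round(o['eef_pos'],4),'yaw',np.degrees(np.arctan2(R[1,0],R[0,0]))+90,o['gripper_width'],np.round(o['wrist_force'],1),np.round(o['ft_torque'],3),np.round(o['qpos'],1))
E
python3 st.py
```

```text
3.4 [ 0.5071 -0.106   0.1069] yaw -4.3791106471052075 0.01417031179425143 [ 0.4 -2.5  1. ] [-0.36   0.05   0.003] [-15.5  -7.   94.4  -0.   92.6  78.8]
```

Request:
apply_moves(
  increments=[
    {"travel":[0,0,0],"twist":[0,0,0.04],"claw":1},
    {"travel":[0,0,0],"twist":[0,0,0.08],"claw":1},
    {"travel":[0,0,0],"twist":[0,0,0.12],"claw":1},
    {"travel":[0,0,0],"twist":[0,0,0.16],"claw":1},
    {"travel":[0,0,0],"twist":[0,0,0.2],"claw":1},
    {"travel":[0,0,0],"twist":[0,0,0.24],"claw":1},
    {"travel":[0,0,0],"twist":[0,0,0.28],"claw":1},
    {"travel":[0,0,0],"twist":[0,0,0.32],"claw":1},
    {"travel":[0,0,0],"twist":[0,0,0.36],"claw":1},
    {"travel":[0,0,0],"twist":[0,0,0.393],"claw":1},
    {"travel":[0,0,0],"twist":[0,0,0.393],"claw":1},
    {"travel":[0,0,0],"twist":[0,0,0.393],"claw":1},
  ],
)

```text
time_s: 4.6
eef_pos: [0.5071, -0.1057, 0.1069]
orientation: [[0.311, -0.951, 0.0], [-0.951, -0.311, -0.0], [0.0, -0.0, -1.0]]
wrist_force: [-0.7, -1.8, 1.9]
gripper_width: 0.0137
```

```bash
python3 st.py
```

```text
4.6 [ 0.5071 -0.1057  0.1069] yaw 18.10154239871855 0.01372774604252787 [-0.7 -1.8  1.9] [-0.237  0.14   0.036] [-15.5  -7.   94.4  -0.   92.6  56.4]
```

Now to the shut stop, a hair beyond it to feel the end stop.

Request:
apply_moves(
  increments=[
    {"travel":[0,0,0],"twist":[0,0,0.04],"claw":1},
    {"travel":[0,0,0],"twist":[0,0,0.08],"claw":1},
    {"travel":[0,0,0],"twist":[0,0,0.12],"claw":1},
    {"travel":[0,0,0],"twist":[0,0,0.16],"claw":1},
    {"travel":[0,0,0],"twist":[0,0,0.2],"claw":1},
    {"travel":[0,0,0],"twist":[0,0,0.24],"claw":1},
    {"travel":[0,0,0],"twist":[0,0,0.28],"claw":1},
    {"travel":[0,0,0],"twist":[0,0,0.32],"claw":1},
    {"travel":[0,0,0],"twist":[0,0,0.36],"claw":1},
    {"travel":[0,0,0],"twist":[0,0,0.4],"claw":1},
    {"travel":[0,0,0],"twist":[0,0,0.41],"claw":1},
    {"travel":[0,0,0],"twist":[0,0,0.41],"claw":1},
    {"travel":[0,0,0],"twist":[0,0,0.41],"claw":1},
  ],
)

```text
time_s: 5.9
eef_pos: [0.5069, -0.1055, 0.1068]
orientation: [[0.664, -0.748, -0.0], [-0.748, -0.664, 0.0], [-0.0, -0.0, -1.0]]
wrist_force: [-1.1, 0.2, 3.8]
gripper_width: 0.0137
```

```bash
python3 st.py
```

```text
5.9 [ 0.5069 -0.1055  0.1068] yaw 41.58703449686794 0.013715862406202933 [-1.1  0.2  3.8] [-0.013  0.301 -0.153] [-15.5  -7.   94.4   0.   92.7  32.9]
```

Request:
apply_moves(
  increments=[
    {"travel":[0,0,0],"twist":[0,0,0.015],"claw":1},
    {"travel":[0,0,0],"twist":[0,0,0.03],"claw":1},
    {"travel":[0,0,0],"twist":[0,0,0.03],"claw":1},
  ],
)

```text
time_s: 6.2
eef_pos: [0.5069, -0.1055, 0.1068]
orientation: [[0.687, -0.727, 0.0], [-0.727, -0.687, 0.0], [-0.0, -0.0, -1.0]]
wrist_force: [-2.9, 0.8, 4.3]
gripper_width: 0.014
```

```bash
python3 st.py
```

```text
6.2 [ 0.5069 -0.1055  0.1068] yaw 43.37086462918743 0.01395968217663255 [-2.9  0.8  4.3] [ 0.259  0.468 -0.506] [-15.5  -7.   94.4   0.   92.7  31.1]
```

The end stop is firm (0.5 N m, far more than a click). Now clockwise, one click at a time.

Request:
apply_moves(
  increments=[
    {"travel":[0,0,0],"twist":[0,0,-0.04],"claw":1},
    {"travel":[0,0,0],"twist":[0,0,-0.08],"claw":1},
    {"travel":[0,0,0],"twist":[0,0,-0.12],"claw":1},
    {"travel":[0,0,0],"twist":[0,0,-0.16],"claw":1},
    {"travel":[0,0,0],"twist":[0,0,-0.2],"claw":1},
    {"travel":[0,0,0],"twist":[0,0,-0.24],"claw":1},
    {"travel":[0,0,0],"twist":[0,0,-0.28],"claw":1},
    {"travel":[0,0,0],"twist":[0,0,-0.32],"claw":1},
    {"travel":[0,0,0],"twist":[0,0,-0.36],"claw":1},
    {"travel":[0,0,0],"twist":[0,0,-0.4],"claw":1},
    {"travel":[0,0,0],"twist":[0,0,-0.44],"claw":1},
    {"travel":[0,0,0],"twist":[0,0,-0.44],"claw":1},
    {"travel":[0,0,0],"twist":[0,0,-0.44],"claw":1},
  ],
)

```text
time_s: 7.5
eef_pos: [0.5071, -0.1058, 0.1068]
orientation: [[0.313, -0.95, 0.0], [-0.95, -0.313, -0.0], [0.0, -0.0, -1.0]]
wrist_force: [-1.6, -0.8, 4.3]
gripper_width: 0.0141
```

```bash
python3 st.py
```

```text
7.5 [ 0.5071 -0.1058  0.1068] yaw 18.218056052113482 0.014111342671917307 [-1.6 -0.8  4.3] [ 0.013  0.367 -0.098] [-15.5  -7.   94.4  -0.   92.6  56.2]
```

Request:
apply_moves(
  increments=[
    {"travel":[0,0,0],"twist":[0,0,-0.04],"claw":1},
    {"travel":[0,0,0],"twist":[0,0,-0.08],"claw":1},
    {"travel":[0,0,0],"twist":[0,0,-0.12],"claw":1},
    {"travel":[0,0,0],"twist":[0,0,-0.16],"claw":1},
    {"travel":[0,0,0],"twist":[0,0,-0.2],"claw":1},
    {"travel":[0,0,0],"twist":[0,0,-0.24],"claw":1},
    {"travel":[0,0,0],"twist":[0,0,-0.28],"claw":1},
    {"travel":[0,0,0],"twist":[0,0,-0.32],"claw":1},
    {"travel":[0,0,0],"twist":[0,0,-0.36],"claw":1},
    {"travel":[0,0,0],"twist":[0,0,-0.393],"claw":1},
    {"travel":[0,0,0],"twist":[0,0,-0.393],"claw":1},
    {"travel":[0,0,0],"twist":[0,0,-0.393],"claw":1},
  ],
)

```text
time_s: 8.7
eef_pos: [0.5071, -0.106, 0.1068]
orientation: [[-0.075, -0.997, 0.0], [-0.997, 0.075, -0.001], [0.001, -0.0, -1.0]]
wrist_force: [-2.3, -1.4, 5.3]
gripper_width: 0.0138
```

```bash
python3 st.py
```

```text
8.7 [ 0.5071 -0.106   0.1068] yaw -4.283772469559182 0.013793743570435628 [-2.3 -1.4  5.3] [-0.167  0.367 -0.048] [-15.5  -7.   94.4  -0.   92.6  78.7]
```

Request:
apply_moves(
  increments=[
    {"travel":[0,0,0],"twist":[0,0,-0.04],"claw":1},
    {"travel":[0,0,0],"twist":[0,0,-0.08],"claw":1},
    {"travel":[0,0,0],"twist":[0,0,-0.12],"claw":1},
    {"travel":[0,0,0],"twist":[0,0,-0.16],"claw":1},
    {"travel":[0,0,0],"twist":[0,0,-0.2],"claw":1},
    {"travel":[0,0,0],"twist":[0,0,-0.24],"claw":1},
    {"travel":[0,0,0],"twist":[0,0,-0.28],"claw":1},
    {"travel":[0,0,0],"twist":[0,0,-0.32],"claw":1},
    {"travel":[0,0,0],"twist":[0,0,-0.36],"claw":1},
    {"travel":[0,0,0],"twist":[0,0,-0.393],"claw":1},
    {"travel":[0,0,0],"twist":[0,0,-0.393],"claw":1},
    {"travel":[0,0,0],"twist":[0,0,-0.393],"claw":1},
  ],
)

```text
time_s: 9.9
eef_pos: [0.507, -0.1062, 0.1068]
orientation: [[-0.451, -0.893, 0.0], [-0.893, 0.451, -0.001], [0.001, -0.001, -1.0]]
wrist_force: [-1.4, -2.4, 4.7]
gripper_width: 0.0137
```

```bash
python3 st.py
python3 - <<'E'
from h import *
im,c=snap('wrist','w3.png')
cv2.imwrite('pics/w3c.png',cv2.resize(cv2.cvtColor(im,cv2.COLOR_RGB2BGR)[130:430,180:480],None,fx=2,fy=2))
E
```

```text
9.9 [ 0.507  -0.1062  0.1068] yaw -26.810689898251752 0.013748616420528515 [-1.4 -2.4  4.7] [-0.294  0.454 -0.089] [-1.560e+01 -7.000e+00  9.440e+01 -1.000e-01  9.260e+01  1.013e+02]
```

View pics/w3c.png

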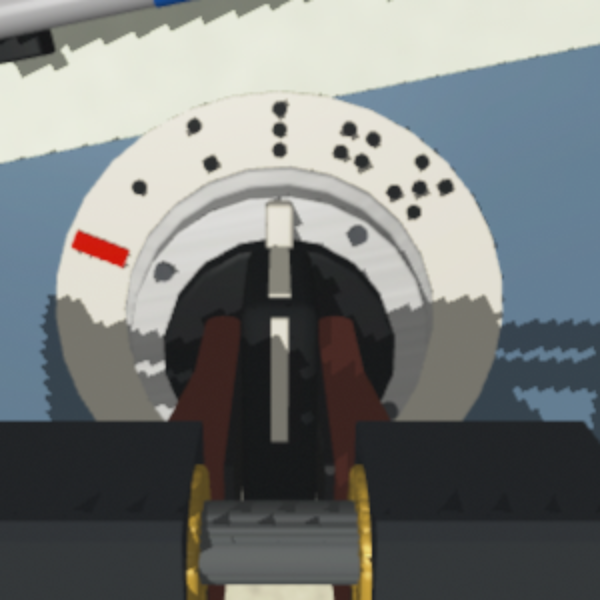

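The pointer is at the three dots (dots at column 280, stripe at 279). A small residual torque remains; I'll ease it slightly clockwise and check.

Request:
apply_moves(
  increments=[
    {"travel":[0,0,0],"twist":[0,0,-0.012],"claw":1},
    {"travel":[0,0,0],"twist":[0,0,-0.012],"claw":1},
    {"travel":[0,0,0],"twist":[0,0,-0.012],"claw":1},
    {"travel":[0,0,0],"twist":[0,0,-0.012],"claw":1},
  ],
)

```text
time_s: 10.35
eef_pos: [0.507, -0.1063, 0.1068]
orientation: [[-0.462, -0.887, 0.0], [-0.887, 0.462, -0.001], [0.001, -0.001, -1.0]]
wrist_force: [-2.2, -2.7, 5.2]
gripper_width: 0.0138
```

```bash
python3 st.py
```

```text
10.35 [ 0.507  -0.1063  0.1068] yaw -27.490908014963722 0.013833360758445252 [-2.2 -2.7  5.2] [-0.311  0.398  0.061] [-1.560e+01 -7.000e+00  9.440e+01 -1.000e-01  9.260e+01  1.019e+02]
```

Run:
```python
from h import *
im,c=snap('scene','scene2.png'); a=cv2.imread('pics/scene1.png'); b=cv2.imread('pics/scene2.png')
H=lambda i:cv2.inRange(cv2.cvtColor(i,cv2.COLOR_BGR2HSV),(110,150,60),(130,255,255))
for i in (a,b):
    n,l,s,ce=cv2.connectedComponentsWithStats(H(i)); print([(s[k,4],np.round(ce[k],1).tolist()) for k in range(1,n) if s[k,4]>100])
print(r.hand_in())
```

```text
[(np.int32(471), [349.6, 233.6]), (np.int32(1735), [331.3, 275.4])]
[(np.int32(106), [137.4, 203.5]), (np.int32(472), [349.5, 233.6]), (np.int32(1748), [331.2, 275.4])]
the job is handed in; nothing more can be done
None
```

View pics/scene2.png

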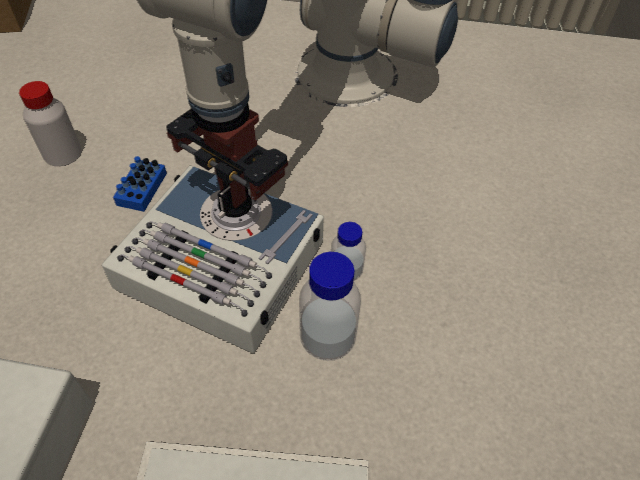

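The selector is in its third stop with the bar still gripped at 40 N, and the job was handed in after about 10.4 s.

- **Turning:** The knob started in the second stop. I turned it anticlockwise past the red mark until the end stop held firm (about 0.5 N m, against 0.15 N m for a click). I then turned it clockwise in three steps of one click each.
- **Third stop:** The wrist picture shows the pointer in line with the three dots. After the third step a torque of -0.09 N m remained. Easing the grip 0.7° further clockwise changed it to +0.06 N m, so the knob sits within about half a degree of its seat. The bar measures 13.8 mm between the fingers.
- **Clicks:** I did not feel each one separately, because readings came only at the end of each move. The count rests on the angles reached (18.2°, -4.3° and -26.8°, from about 40.5° at shut) and on the picture.
- **Other items:** Both bottle caps were within 0.1 pixel of where they started. The rack and spanner look unmoved by eye; I did not measure them.

No check failed. One early circle fit of the dial came out wrong (65 mm radius instead of 58 mm), so I dropped it and used three fits that agreed within about 1 mm.

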